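# Load the plate warmer and set its heat selector and click-stop timer from the order card

## Task

Clear the empty white tub off the warmer's dark plate into the grey returns crate and stand every lidded tub that is there flat and upright on the plate. Then turn the black heat selector to the orange mark, then turn the steel timer clockwise by exactly as many clicks as there are dots on the order card lying behind the warmer. Only when both are set press the green start button fully down once and let it go; leave the other things on the table where they are.

Things in the scene. Friction and masses are not known exactly. Their poses are not given: they have to be found in the camera images.
- plate (a point): centre of the top of the warmer's dark plate, 40 mm above the table; x to the warmer's back, y to its left. Warmer: fixed aluminium box, 280 (x) x 290 (y) x 40 mm, its centre 40 mm before this point. The plate is 190 (x) x 270 (y) mm inside a rim 6 mm high, 5 mm thick. On the control strip before it, all at x = -137 mm: selector (y = 82), timer (y = 0), start button (y = -82)
- selector (a joint): heat selector, rad: 0 with its white line on the grey dot (at the warmer's front, -x), growing clockwise from above. Five click stops 0.628 rad (36 degrees) apart, with dots: grey 0, blue 0.628, yellow 1.257, orange 1.885, red 2.513. Starts on grey or blue; let go, it drops into the nearest stop; passing on takes 0.1 N m. End stops at grey and red
- selector_grip (a point): on the selector's axis, at grip height, 25 mm above the control strip (65 mm above the table). Black bar grip 42 mm long, 14 mm wide, its top 38 mm above the strip, on a disc of 44 mm diameter and 8 mm height; this frame's x runs along the bar and turns with it, the white pointer line is on the -x half; pinch it across the 14 mm
- timer (a joint): timer, rad: 0 with its red line on the broad zero tick at the front, growing clockwise from above; a click stop with a white tick every 0.419 rad (24 degrees), ten clicks in all. Starts at 0 (end stop). Each click is felt as a rise and fall of torque, peak 0.08 N m; let go, it drops into the nearest stop and stays. It does not run down
- timer_grip (a point): on the timer's axis, 25 mm above the control strip (65 mm above the table), at the height to grip. The knob is a round steel cylinder of 36 mm diameter and 38 mm height with a red line on top; x of this frame turns with it, the red line is on the -x half
- start (a joint): green start button, m: 0 up, 0.006 fully down; sprung, 5 N when fully down
- start_top (a point): centre of the top of the green start button (24 mm diameter), z up; press straight down
- tub_a_mid (a point): a sealed square food tub, cream with a red lid, 60 x 60 mm and 36 mm high, about 0.18 kg, loose; the point is its centre, half-way up (18 mm), z up when upright. It stands on the table either side of the warmer. Two to four of the four tubs are present
- tub_b_mid (a point): a sealed square food tub, cream with a pink lid, 60 x 60 mm and 36 mm high, about 0.18 kg, loose; the point is its centre, half-way up (18 mm), z up when upright. It stands on the table either side of the warmer. Two to four of the four tubs are present
- tub_c_mid (a point): a sealed square food tub, cream with a red lid, 60 x 60 mm and 36 mm high, about 0.18 kg, loose; the point is its centre, half-way up (18 mm), z up when upright. It stands on the table either side of the warmer. Two to four of the four tubs are present
- tub_d_mid (a point): a sealed square food tub, cream with a pink lid, 60 x 60 mm and 36 mm high, about 0.18 kg, loose; the point is its centre, half-way up (18 mm), z up when upright. It stands on the table either side of the warmer. Two to four of the four tubs are present
- empty_mid (a point): the empty tub: white, open, without lid, 60 x 60 mm, 36 mm high, walls 3 mm, 0.06 kg, loose, standing on the warmer's plate at the start; the point is its centre, half-way up (18 mm)
- crate: grey returns crate, fixed, open on top, 150 (x) x 170 (y) mm outside, 45 mm high, walls and floor 5 mm; origin at the centre of its underside, on the table left of the warmer
- card3: yellow order card with three black dots, an acrylic slab 70 x 110 x 6 mm, 0.3 kg, lying on the table behind the warmer; origin at the centre of its underside. Exactly one of the three cards is present
- card4: green order card with four black dots, otherwise as the yellow one
- card5: blue order card with five black dots, otherwise as the yellow one
- jam: bystander: small amber jar with a brass-coloured cap and paper label, 54 mm diameter, 70 mm high, loose, standing in a place like those of the tubs; origin at the centre of its underside
- wine: bystander: tall green bottle, 72 mm diameter, 230 mm high, back right; origin under its centre
- juice: bystander: yellow bottle, 68 mm diameter, 190 mm high, back right; origin under its centre
- preserve: bystander: large amber jar, 100 mm diameter, 150 mm high, back left; origin under its centre
- cups: bystander: stack of brown paper cups, 78 mm diameter, 150 mm high, at the left; origin under its centre
- spoon: bystander: spoon lying at the right
- shaker: bystander: shaker, 44 mm diameter, 80 mm high, at the right; origin under its centre

How it is judged:
On the way, in this order (a step that is already met when the one before it is completed fails the run):
1. the empty tub is in the crate and every lidded tub stands flat on the plate (x of tub_a_mid in the frame of plate between -0.075 and 0.075 m and y of tub_a_mid in the frame of plate between -0.115 and 0.115 m and z of tub_a_mid in the frame of plate between 0.01 and 0.024 m and angle between each of tub_a_mid, tub_b_mid, tub_c_mid, tub_d_mid's own z axis and vertical below 0.07 rad and x of tub_b_mid in the frame of plate between -0.075 and 0.075 m and y of tub_b_mid in the frame of plate between -0.115 and 0.115 m and z of tub_b_mid in the frame of plate between 0.01 and 0.024 m and x of tub_c_mid in the frame of plate between -0.075 and 0.075 m and y of tub_c_mid in the frame of plate between -0.115 and 0.115 m and z of tub_c_mid in the frame of plate between 0.01 and 0.024 m and x of tub_d_mid in the frame of plate between -0.075 and 0.075 m and y of tub_d_mid in the frame of plate between -0.115 and 0.115 m and z of tub_d_mid in the frame of plate between 0.01 and 0.024 m and x of empty_mid in the frame of crate between -0.07 and 0.07 m and y of empty_mid in the frame of crate between -0.08 and 0.08 m and z of empty_mid in the frame of crate below 0.045 m), for 0.2 s.
2. the selector is at the orange mark (value of joint selector between 1.72496 and 2.04496 rad), for 0.2 s.
3. the timer is at as many clicks as the card has dots (all of step 2 and (height (world z) of any of card4, card5 above -50 m or value of joint timer between 1.12664 and 1.38664 rad) and (height (world z) of any of card3, card5 above -50 m or value of joint timer between 1.54552 and 1.80552 rad) and (height (world z) of any of card3, card4 above -50 m or value of joint timer between 1.9644 and 2.2244 rad)), for 0.2 s.
4. the start button is pressed down with both knobs set (all of step 3 and value of joint start above 0.0045 m), for 0.02 s.
At the end, for the whole second after the job is handed in: Every lidded tub present is flat and upright (within 4 degrees) on the plate inside the rim, the empty tub lies in the crate, the selector is on orange (within 9 degrees), the timer at exactly as many clicks as the card has dots (within 7 degrees), the button is up again, all at rest (all of step 1 and all of step 3 and value of joint start below 0.002 m and linear speed of each of tub_a, tub_b, tub_c, tub_d, empty below 0.02 m/s); the robot touches nothing.
It fails at once if the start button is pressed down before both knobs are set (value of joint start above 0.0045 m and not ((height (world z) of any of card4, card5 above -50 m or value of joint timer between 1.12664 and 1.38664 rad) and (height (world z) of any of card3, card5 above -50 m or value of joint timer between 1.54552 and 1.80552 rad) and (height (world z) of any of card3, card4 above -50 m or value of joint timer between 1.9644 and 2.2244 rad) and value of joint selector between 1.72496 and 2.04496 rad)).
It fails at once if another thing on the table is pushed more than 40 mm or knocked over (distance of any of jam, wine, juice, preserve, cups, spoon, shaker, card3, card4, card5 from where it was at the start of the episode above 0.04 m or angle between any of jam, wine, juice, preserve, cups, spoon, shaker's own z axis and vertical above 0.6 rad).
Of tub_a, tub_b, tub_c, tub_d only 2 to 4 are there at a start; the rules pass over those that are not, and their reading is None.
Of card3, card4, card5 only 1 to 1 are there at a start; the rules pass over those that are not, and their reading is None.
At some moment in a run one of tub_a, tub_b, tub_c, tub_d, empty may be knocked a few centimetres aside while the robot is not near it.
Once in a run the grip may slacken for a moment while it holds something.
It also fails if it takes over 210 s, if anything falls off the work surface, if the arm or the gripper's body presses on something with over 40 N, if the wrist force passes 120 N, or if a joint passes its speed limit or range.

## Robot

A 6-joint arm with a two-finger parallel gripper is mounted at the origin on the work surface. World frame = base frame: x ahead of the robot, y to its left, z up, the work surface at z = 0. Lengths are in m, angles in rad, forces in N, time in s.
With the tool pointing down it reaches from about 0.325 to 0.775 m from the base axis. Payload 5.5 kg.
Tool frame: the origin (TCP) lies on the centre line of the jaws, within the pads' length; the fingertips stand 8 mm ahead of it and the grasp point (between the pads) lies 11 mm behind it; x points along the fingers, y is the direction in which the jaws open and shut, and the axes are right-handed (so a half turn about x gives the same grasp; the last joint's range is limited). The gripper opens to 85 mm and grips with 20 to 120 N. Pads are 22 mm wide; open, the fingers measure 114 mm over their backs; the gripper's body (76 mm by 85 mm) begins 54 mm behind the grasp point. The pads swing forward as they close: fully open they stand 13 mm farther back than shut.
Start: joints at [1.043, 0.091, 1.231, -0, 1.82, -0.057], TCP at [0.272, 0.535, 0.239] pointing down, gripper open.
Joint ranges: [-2.87, 2.87], [-0.86, 2.18], [0.17, 2.46], [-1.51, 4.65], [0.06, 2.69], [-2.65, 2.65]. Speed limits (rad/s): [2.57, 2.57, 3.01, 3.14, 3.14, 3.14].

## Interface

Orientations are given as a unit quaternion [x, y, z, w].
In Python, from cell import r gives the robot as it stands.
- The arm moves only by the shell command python3 -m jog 'ROWS' [FORCE]. ROWS is JSON, one flat list of numbers, 5 for each row, row after row: the opening, from -1 (shut) to 1 (fully open), then the shift along the tool's x, y, z each as a share of 500 mm, from -1 to 1, then the turn about the tool's x as a share of 45 degrees, from -1 to 1. In form: [grip, tx, ty, tz, turn, grip, tx, ty, tz, turn, ...]. A call has 1 to 12 rows; each row is the pose to reach, as a shift and turn from the pose commanded when the call began, along the tool's axes at that moment; what a row does not reach only later rows make up. A row lasts 1/12 s, in which the tool goes at most 41.7 mm and 7.16 degrees, less where a joint would pass 70% of its speed; a pose out of reach is approached as far as the arm can. A call with a number of a shift or a turn outside -1 to 1 is refused whole. A call with a gripper value outside its range is refused whole. The fingers move at their own pace and stop on an object; FORCE is the grip in N (left out, the last holds). Time passes only in rows, so rows that repeat a pose let the fingers close. It gives the time, the measured TCP pose, the force and the opening at its end, in the units of the state.
- r.get_obs(): the state, without advancing time (a new reading comes with each control period).
- r.capture(name): name is "scene" or "top" or "wrist"; returns (picture, depth): 384x512x3 uint8, red, green, blue; 384x512 float32, m along the optical axis (not along the pixel's ray), 0 where there is no reading.
- r.camera_params(name): a dict with "fov_y" (degrees; the focal length in pixels is half the picture's height over the tangent of half this angle, whatever the lens; pixels are square), "cx", "cy" (the principal point, pixels), "R" (3x3) and "t" (3): a world point X has camera coordinates R X + t; the wrist camera has in their place "hand_eye" (4x4, takes a point from camera to tool coordinates, whose origin is the TCP and whose axes are the tool frame's). Camera axes: x right, y down, z forward; pixel columns grow to the right and rows downward; lengths in m; the calibration is good to about 2 mm. A picture is of the moment at which its call begins: read the wrist's pose just before it. camera_params takes no time and is no camera call.
- r.sign_off(): hands the job in, once; it reports no verdict.
Trained networks look in the newest picture that a camera, given by its name, has taken for a name from the list of things; names that differ only in an ending like _2 or _b are one class to them, and where a whole thing is asked for, a point or a joint stands for the part that bears it (a point fixed in the world has none). Each returns a list of dicts, best first, with "confidence" (0 to 1); they miss things now and then, are a little off and sometimes report something else, mostly with a low value. They report only what shows in the picture. A call takes as long as a camera call.
- r.cut_out(target, camera): "pixels" (384x512 bool, what is visible of it) and "box" ([left, top, right, bottom] in pixels, round what is visible of it).
- r.place_of(target, camera): "uv" ([column, row] in pixels: a listed point, or the origin of a listed thing).
The state is a dict: "time": time; "qpos": joint angles; "qvel": joint speeds; "effort": joint torques, N m; "tool_pos": TCP position; "tool_rot": TCP orientation; "wrist_force": force on the tool from outside, world axes, zero at the start; "moment": the same for the moment, N m; "grip_width": finger opening in m.
Only numpy, scipy, OpenCV 4.12 (cv2) and the standard library are available. Lean on these libraries where they do the work, as an engineer would, in place of code of your own. Each camera call takes 0.05 s, during which the arm holds its last target. There are 200 camera calls.

## Working session

There is one attempt and no reset: what is moved stays moved. The work goes in short steps, Python scripts to look and compute and a shell command to move; the robot and the scene stay as the last step left them, time stands still between calls to the robot, and variables do not carry over. Pictures are saved under pics/ and viewed, about 12 in all and at most 16, crops included, and the job is handed in when it is done.

```bash
ls; mkdir -p pics
python3 - <<'E'
from cell import r
import cv2,numpy as np
o=r.get_obs();print(o)
for n in("scene","top"):
    im,d=r.capture(n);cv2.imwrite(f"pics/{n}0.png",im[:,:,::-1]);print(n,r.camera_params(n))
print(r.camera_params("wrist"))
E
```

```text
pics
{'time': 0.0, 'qpos': array([ 1.04329713e+00,  9.18432720e-02,  1.23195459e+00,  1.66870292e-05,
        1.81977067e+00, -5.66915050e-02]), 'qvel': array([-0.00079283, -0.00041455,  0.00183216,  0.00068926, -0.00082782,
       -0.00094337]), 'effort': array([ 8.45414961e-04, -4.58710635e+01, -4.18038619e+01,  2.26384182e-04,
        1.12355553e-02,  2.19431922e-05]), 'tool_pos': array([0.27201563, 0.53448434, 0.23812138]), 'tool_rot': array([ 0.16425372,  0.68781158, -0.16558841,  0.6873983 ]), 'wrist_force': array([-0.28526427,  0.46441209,  0.91642865]), 'moment': array([-0.01744248, -0.01290784, -0.01445984]), 'grip_width': 0.08535894730067231}
scene {'fov_y': 46.08722091309201, 'cx': 250.7541165609317, 'cy': 183.8598363508237, 'R': array([[ 0.33043499,  0.94377141, -0.0104043 ],
       [ 0.59493538, -0.2168323 , -0.77397393],
       [-0.73271045,  0.24955818, -0.63313198]]), 't': array([-0.18255478, -0.3038106 ,  2.21963661])}
top {'fov_y': 44.79312334110401, 'cx': 253.3072365458798, 'cy': 197.7393864392738, 'R': array([[-0.01859166, -0.99982616,  0.00141108],
       [-0.98933603,  0.01819264, -0.14451034],
       [ 0.14445955, -0.00408272, -0.98950228]]), 't': array([-0.01728911,  0.60793134,  1.73691423])}
{'fov_y': 65.87819534826936, 'cx': 255.04899886590434, 'cy': 188.98857038157848, 'hand_eye': array([[ 6.94203707e-04, -2.64510726e-01,  9.64382493e-01,
        -1.33682984e-01],
       [ 9.99999723e-01, -7.47824382e-05, -7.40353829e-04,
        -4.15028067e-04],
       [ 2.67950403e-04,  9.64382740e-01,  2.64510601e-01,
        -6.73192523e-02],
       [ 0.00000000e+00,  0.00000000e+00,  0.00000000e+00,
         1.00000000e+00]])}
```

View pics/top0.png

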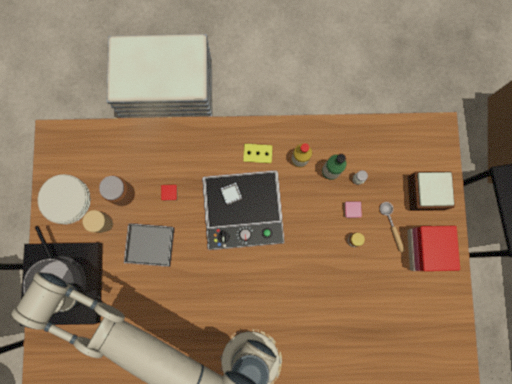

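View pics/scene0.png

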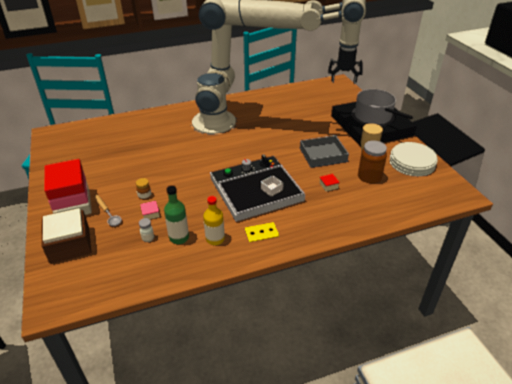

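The top view shows a red-lidded tub at (169,192), a pink one at (353,210) and the empty tub on the plate at (231,193). The crate is at (150,245), the jam at (357,239) and the yellow 3-dot card at (258,153). The knobs are at (222,237) and (245,235), and the button is at (267,233).

```bash
cat > h.py <<'E'
from cell import r
import cv2,numpy as np
from scipy.spatial.transform import Rotation as Ro
def cam(n,o=None):
    p=r.camera_params(n)
    f=192/np.tan(np.radians(p["fov_y"]/2))
    if n=="wrist":
        T=np.eye(4);T[:3,:3]=Ro.from_quat(o["tool_rot"]).as_matrix();T[:3,3]=o["tool_pos"]
        T=T@p["hand_eye"]; R,t=T[:3,:3],T[:3,3]
    else: R=p["R"].T;t=-R@p["t"]
    return f,p["cx"],p["cy"],R,t
class Shot:
    def __init__(s,n):
        o=r.get_obs(); s.n=n; s.im,s.d=r.capture(n); s.c=cam(n,o)
        f,cx,cy,R,t=s.c; v,u=np.mgrid[:384,:512]
        s.ray=np.stack([(u-cx)/f,(v-cy)/f,np.ones_like(u,float)],-1)@R.T; s.t=t
        s.P=s.ray*s.d[...,None]+t; s.ok=s.d>0
    def onz(s,uv,z):
        f,cx,cy,R,t=s.c; q=R@np.array([(uv[0]-cx)/f,(uv[1]-cy)/f,1]); return t+q*(z-t[2])/q[2]
    def proj(s,X):
        f,cx,cy,R,t=s.c; c=R.T@(np.asarray(X)-t); return f*c[:2]/c[2]+[cx,cy]
    def rect(s,mask,z):
        """minAreaRect in world mm of mask pixels intersected with plane z"""
        v,u=np.nonzero(mask); q=s.ray[v,u]; p=s.t+q*((z-s.t[2])/q[:,2])[:,None]
        return cv2.minAreaRect((p[:,:2]*1000).astype(np.float32))
    def save(s,name,box=None,k=1):
        im=s.im[:,:,::-1]
        if box: im=im[box[1]:box[3],box[0]:box[2]]
        cv2.imwrite("pics/"+name,cv2.resize(im,None,fx=k,fy=k,interpolation=cv2.INTER_CUBIC))
def yaw_jaw(o):
    y=Ro.from_quat(o["tool_rot"]).as_matrix()
    return np.degrees(np.arctan2(y[1,1],y[0,1]))
E
python3 - <<'E'
from h import *
s=Shot("top"); o=r.get_obs(); print("jaw yaw",yaw_jaw(o)); print(Ro.from_quat(o["tool_rot"]).as_matrix().round(3))
for n,z in [("tub_a_mid",.036),("tub_b_mid",.036),("empty_mid",.076),("crate",.045),("jam",.07),("card3",.006),("selector_grip",.078),("timer_grip",.078),("start_top",.05),("plate",.04)]:
    for m in r.cut_out(n,"top")[:3]:
        k=m["pixels"]&s.ok; P=s.P[k]
        if len(P)==0: print(n,"none");continue
        print(n,round(m["confidence"],2),m["box"],"med",np.median(P,0).round(3),"z95",np.percentile(P[:,2],95).round(3),"rect",[np.round(a,1) for a in s.rect(k&(abs(s.P[...,2]-z)<.012),z)] if (k&(abs(s.P[...,2]-z)<.012)).sum()>4 else 0)
    for q in r.place_of(n,"top")[:2]: print("   uv",q, s.onz(q["uv"],z).round(3))
E
```

```text
jaw yaw 63.027649503173194
[[-0.001  0.454  0.891]
 [-0.001  0.891 -0.454]
 [-1.    -0.002 -0.   ]]
tub_a_mid 0.5 [160.4, 186.2, 179.6, 200.4] med [0.635 0.297 0.034] z95 0.041 rect [array([637.1, 297.1]), array([58.9, 54.5]), np.float64(88.9)]
   uv {'uv': [170.4, 193.0], 'confidence': 0.79} [0.633 0.29  0.036]
   uv {'uv': [354.7, 239.0], 'confidence': 0.41} [ 0.444 -0.41   0.036]
tub_b_mid 0.28 [345.8, 201.3, 362.0, 221.3] med [ 0.557 -0.41   0.037] z95 0.044 rect [array([ 560.1, -409.5]), array([61. , 57.8]), np.float64(88.9)]
tub_b_mid 0.25 [345.8, 230.0, 369.5, 249.4] med [ 0.441 -0.407  0.068] z95 0.076 rect [array([ 438.2, -403.3]), array([53.5, 32.6]), np.float64(24.1)]
   uv {'uv': [243.4, 236.0], 'confidence': 0.66} [0.463 0.012 0.036]
   uv {'uv': [266.4, 230.3], 'confidence': 0.41} [ 0.483 -0.076  0.036]
empty_mid 0.66 [223.4, 182.8, 241.5, 203.7] med [0.627 0.053 0.045] z95 0.077 rect [array([623.8,  54.5]), array([60.2, 57.9]), np.float64(20.7)]
   uv {'uv': [231.1, 192.3], 'confidence': 0.73} [0.625 0.055 0.076]
crate 0.6 [127.4, 222.1, 172.0, 267.9] med [0.438 0.377 
[... 773 characters left out ...]
fidence': 0.42} [0.473 0.083 0.078]
timer_grip 0.45 [127.9, 226.1, 175.1, 267.0] med [0.441 0.375 0.006] z95 0.045 rect 0
   uv {'uv': [245.4, 235.9], 'confidence': 0.63} [0.46  0.004 0.078]
   uv {'uv': [256.4, 153.5], 'confidence': 0.5} [ 0.772 -0.043  0.078]
start_top 0.6 [384.9, 200.7, 404.4, 252.3] med [ 0.492 -0.565  0.014] z95 0.024 rect 0
   uv {'uv': [224.1, 233.7], 'confidence': 0.7} [0.472 0.084 0.05 ]
   uv {'uv': [269.5, 230.0], 'confidence': 0.56} [ 0.483 -0.087  0.05 ]
plate 0.59 [204.4, 169.7, 286.5, 248.2] med [0.555 0.004 0.041] z95 0.052 rect [array([565.1,  12.1]), array([281.7, 289.2]), np.float64(4.1)]
   uv {'uv': [244.6, 199.2], 'confidence': 0.65} [0.603 0.005 0.04 ]
```

```bash
cat >> h.py <<'E'
def go(x,y,z,yaw=None):
    """print shares tx ty tz turn and rows"""
    o=r.get_obs(); M=Ro.from_quat(o["tool_rot"]).as_matrix(); d=np.array([x,y,z])-o["tool_pos"]
    dd=M.T@d; t=0
    if yaw is not None: t=-((yaw-yaw_jaw(o)+90)%180-90)
    print("at",o["tool_pos"].round(4),"yaw",yaw_jaw(o).round(1),"| t=%.1f"%o["time"],"| shares",(dd/.5).round(4),"turn",round(t/45,4),"rows",round(max(np.linalg.norm(d)/.0417,abs(t)/7.16),1))
E
python3 -c "
from h import *
go(.58,.10,.30,20.7)"
```

```text
at [0.2722 0.5347 0.2393] yaw 63.0 | t=1.1 | shares [-0.1214 -0.4956  0.9431] turn 0.9405 rows 12.9
```

```bash
python3 -m jog '[1,-0.12,-0.49,0.94,0.94, 1,-0.12,-0.49,0.94,0.94, 1,-0.12,-0.49,0.94,0.94, 1,-0.12,-0.49,0.94,0.94, 1,-0.12,-0.49,0.94,0.94, 1,-0.12,-0.49,0.94,0.94, 1,-0.12,-0.49,0.94,0.94, 1,-0.12,-0.49,0.94,0.94, 1,-0.12,-0.49,0.94,0.94, 1,-0.12,-0.49,0.94,0.94, 1,-0.12,-0.49,0.94,0.94, 1,-0.12,-0.49,0.94,0.94]' 40; python3 -c "
from h import *
go(.58,.10,.30,20.7)"
```

```text
time: 2.15
tool_pos: [0.5614, 0.1283, 0.296]
tool_rot: [0.402, 0.582, -0.402, 0.582]
wrist_force: [0.7, 0.9, 0.1]
grip_width: 0.0852
at [0.5614 0.1283 0.296 ] yaw 20.7 | t=2.1 | shares [-0.008   0.0147  0.066 ] turn 0.0004 rows 0.8
```

Run:
```python
from h import *
s=Shot("wrist"); s.save("w1.png",k=1.5)
for n,z in [("empty_mid",.076),("selector_grip",.078),("timer_grip",.078),("start_top",.05),("plate",.04)]:
    for m in r.cut_out(n,"wrist")[:2]:
        k=m["pixels"]&s.ok; P=s.P[k]; kk=k&(abs(s.P[...,2]-z)<.006)
        print(n,round(m["confidence"],2),m["box"],"med",np.median(P,0).round(3),"z95",np.percentile(P[:,2],95).round(3),"rect",[np.round(a,1) for a in s.rect(kk,z)] if kk.sum()>4 else 0)
    for q in r.place_of(n,"wrist")[:2]: print("   uv",q, s.onz(q["uv"],z).round(3))
print(np.median(s.P[s.ok],0))
```

```text
empty_mid 0.61 [259.5, 198.6, 304.6, 256.2] med [0.625 0.057 0.045] z95 0.075 rect [array([621.7,  62.5]), array([59.8, 60.8]), np.float64(20.7)]
   uv {'uv': [279.8, 225.6], 'confidence': 0.66} [0.618 0.065 0.076]
   uv {'uv': [358.7, 49.5], 'confidence': 0.56} [0.622 0.288 0.076]
selector_grip 0.96 [149.4, 140.4, 191.1, 174.1] med [0.463 0.099 0.062] z95 0.078 rect [array([461.7,  94.2]), array([41.4, 14.3]), np.float64(4.3)]
   uv {'uv': [168.2, 159.3], 'confidence': 0.86} [0.461 0.098 0.078]
timer_grip 0.67 [137.4, 198.5, 181.7, 233.5] med [0.469 0.019 0.076] z95 0.078 rect [array([466.4,  15.4]), array([37.7, 32.5]), np.float64(20.7)]
   uv {'uv': [155.5, 219.0], 'confidence': 0.64} [0.467 0.019 0.078]
   uv {'uv': [258.4, 238.9], 'confidence': 0.46} [0.599 0.039 0.078]
plate 0.75 [126.5, 102.7, 357.2, 323.7] med [0.557 0.048 0.04 ] z95 0.047 rect [array([564.7,  19. ]), array([280.3, 288.9]), np.float64(4.0)]
[ 5.59735323e-01  1.39702518e-01 -1.08960520e-04]
```

View pics/w1.png

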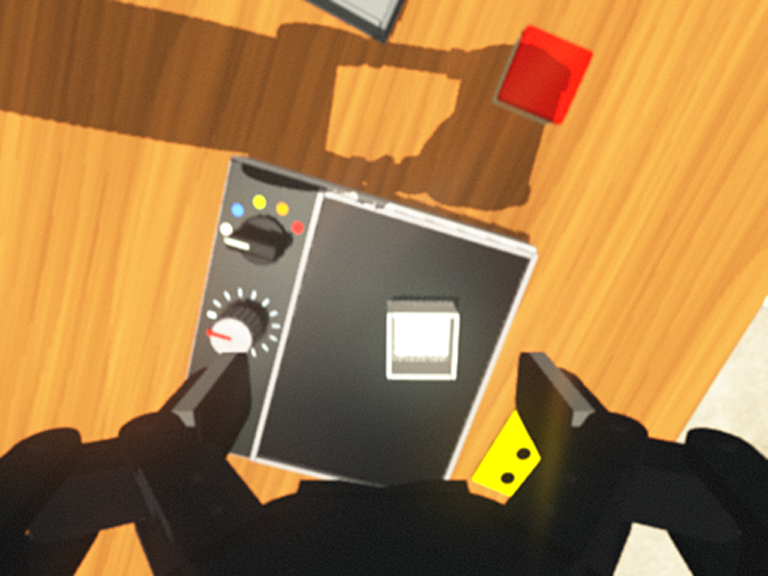

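The wrist view shows the selector's white line at its grey dot (235,243), the timer's red line at zero, and the open empty tub at (422,345). Wrist and top camera differ by about 8 mm in y, so I'll look again with the arm settled.

Run:
```python
from h import *
for i in range(2):
    s=Shot("wrist"); o=r.get_obs(); print(o["tool_pos"].round(4),abs(o["qvel"]).max().round(4))
    for n,z in [("empty_mid",.076),("tub_a_mid",.036),("plate",.04),("selector_grip",.078)][:4 if i else 3]:
        for m in r.cut_out(n,"wrist")[:1]:
            k=m["pixels"]&s.ok; kk=k&(abs(s.P[...,2]-z)<.006)
            print(n,round(m["confidence"],2),[np.round(a,1) for a in s.rect(kk,z)] if kk.sum()>4 else 0)
```

```text
[0.5602 0.1311 0.2957] 0.0072
empty_mid 0.93 [array([621.5,  62.5]), array([59.7, 59.7]), np.float64(20.8)]
tub_a_mid 0.93 [array([635.8, 301.9]), array([59.6, 59.8]), np.float64(0.3)]
plate 0.91 [array([564.7,  19.1]), array([280.4, 288.9]), np.float64(4.0)]
[0.5605 0.1305 0.2956] 0.005
empty_mid 0.73 [array([621.6,  62.5]), array([59.9, 61. ]), np.float64(20.8)]
tub_a_mid 0.74 [array([635.8, 301.9]), array([59.7, 60. ]), np.float64(0.2)]
plate 0.9 [array([564.8,  19.1]), array([280.2, 288.9]), np.float64(4.0)]
selector_grip 0.72 [array([461.7,  94.4]), array([42. , 14.3]), np.float64(2.9)]
```

```bash
python3 -c "
from h import *
go(.622,.060,.16,20.8)"
```

```text
at [0.5606 0.1302 0.2955] yaw 20.7 | t=3.1 | shares [0.271  0.0651 0.1748] turn -0.0016 rows 3.9
```

```bash
python3 -m jog '[1,0.27,0.065,0.175,0, 1,0.27,0.065,0.175,0, 1,0.27,0.065,0.175,0, 1,0.27,0.065,0.175,0, 1,0.27,0.065,0.175,0, 1,0.27,0.065,0.175,0, 1,0.27,0.065,0.175,0, 1,0.27,0.065,0.175,0]'
python3 - <<'E'
from h import *
s=Shot("wrist"); s.save("w2.png")
for m in r.cut_out("empty_mid","wrist")[:1]:
    k=m["pixels"]&s.ok; kk=k&(abs(s.P[...,2]-.076)<.006)
    print(round(m["confidence"],2),m["box"],[np.round(a,1) for a in s.rect(kk,.076)], np.percentile(s.P[kk][:,2],[5,50,95]))
go(.622,.0625,.052,20.8)
E
```

```text
time: 3.82
tool_pos: [0.6227, 0.0607, 0.1637]
tool_rot: [0.403, 0.581, -0.401, 0.583]
wrist_force: [-0.1, -0.6, 0.0]
grip_width: 0.0854
0.64 [216.9, 151.9, 292.6, 233.4] [array([622.2,  61.6]), array([59.3, 60.1]), np.float64(20.7)] [0.07090654 0.07457712 0.07583817]
at [0.6226 0.0608 0.1636] yaw 20.8 | t=3.9 | shares [ 0.2232 -0.001  -0.0039] turn -0.0002 rows 2.7
```

View pics/w2.png

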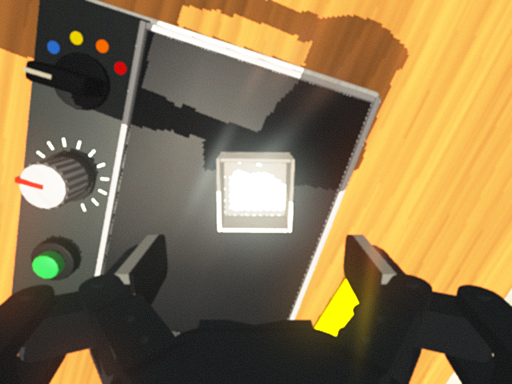

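The empty tub at (255,192) is centred between the fingers at columns 135 and 375, and the wrist readings agree with each other. Descending to grasp.

```bash
python3 -m jog '[1,0.08,0,-0.003,0, 1,0.16,0,-0.003,0, 1,0.22,0,-0.003,0, 1,0.223,0,-0.003,0, 1,0.223,0,-0.003,0, -1,0.223,0,-0.003,0, -1,0.223,0,-0.003,0, -1,0.223,0,-0.003,0, -1,0.223,0,-0.003,0, -1,0.223,0,-0.003,0, -1,0.223,0,-0.003,0, -1,0.223,0,-0.003,0]' 25; python3 -c "
from h import *
go(.622,.062,.17,20.8)"
```

```text
time: 4.92
tool_pos: [0.6236, 0.0615, 0.0534]
tool_rot: [0.403, 0.58, -0.4, 0.584]
wrist_force: [-0.9, 0.3, 5.9]
grip_width: 0.0595
at [0.6236 0.0615 0.0534] yaw 20.7 | t=4.9 | shares [-0.2333 -0.0012 -0.0016] turn -0.0016 rows 2.8
```

```bash
python3 -m jog '[-1,-0.08,0,0,0, -1,-0.16,0,0,0, -1,-0.23,0,0,0, -1,-0.25,0,0,0]'; python3 -c "
from h import *
go(.438,.375,.17,-5.5)"
```

```text
time: 5.25
tool_pos: [0.6239, 0.0614, 0.184]
tool_rot: [0.405, 0.578, -0.399, 0.586]
wrist_force: [-0.0, -0.3, 2.0]
grip_width: 0.0593
at [0.6239 0.0614 0.184 ] yaw 20.7 | t=5.2 | shares [ 0.0233 -0.1262 -0.7184] turn 0.5828 rows 8.8
```

```bash
python3 -m jog '[-1,0,-0.126,-0.718,0.58, -1,0,-0.126,-0.718,0.58, -1,0,-0.126,-0.718,0.58, -1,0,-0.126,-0.718,0.58, -1,0,-0.126,-0.718,0.58, -1,0,-0.126,-0.718,0.58, -1,0,-0.126,-0.718,0.58, -1,0,-0.126,-0.718,0.58, -1,0,-0.126,-0.718,0.58, -1,0,-0.126,-0.718,0.58, -1,0,-0.126,-0.718,0.58, -1,0,-0.126,-0.718,0.58]'
python3 - <<'E'
from h import *
s=Shot("wrist"); s.save("w3.png")
for m in r.cut_out("crate","wrist")[:1]:
    k=m["pixels"]&s.ok; kk=k&(abs(s.P[...,2]-.045)<.006)
    print(round(m["confidence"],2),m["box"],[np.round(a,1) for a in s.rect(kk,.045)])
go(.438,.375,.026,-5.5)
E
```

```text
time: 6.25
tool_pos: [0.4358, 0.3746, 0.1748]
tool_rot: [0.523, 0.476, -0.522, 0.476]
wrist_force: [-0.4, -1.2, 0.1]
grip_width: 0.0595
at [0.4364 0.3738 0.1745] yaw -5.5 | t=6.3 | shares [ 0.297   0.0027 -0.0027] turn 0.0007 rows 3.6
```

View pics/w3.png

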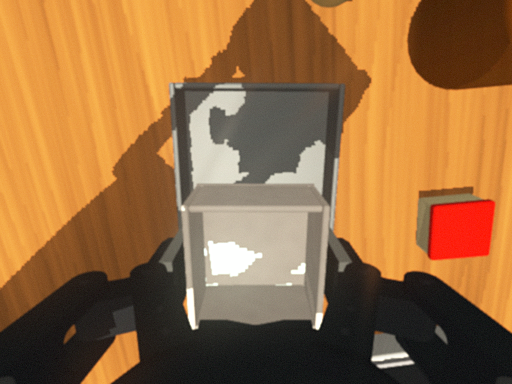

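The tub is held and sits over the crate (columns 170–343), centred sideways. Lowering and releasing.

```bash
python3 -m jog '[-1,0.08,0,0,0, -1,0.16,0,0,0, -1,0.24,0,0,0, -1,0.297,0,0,0, -1,0.297,0,0,0, -1,0.297,0,0,0, 0.65,0.297,0,0,0, 0.65,0.297,0,0,0, 0.65,0.297,0,0,0, 0.65,0.297,0,0,0]'; python3 -c "
from h import *
go(.438,.375,.2,-5.5)"
```

```text
time: 7.18
tool_pos: [0.4363, 0.3753, 0.0274]
tool_rot: [0.524, 0.476, -0.522, 0.476]
wrist_force: [0.8, 0.5, 0.5]
grip_width: 0.0702
at [0.4363 0.3753 0.0274] yaw -5.4 | t=7.2 | shares [-0.3452  0.0042 -0.0004] turn 0.0027 rows 4.1
```

```bash
python3 -m jog '[0.65,-0.08,0,0,0, 0.65,-0.16,0,0,0, 0.65,-0.24,0,0,0, 0.65,-0.32,0,0,0, 1,-0.345,0,0,0, 1,-0.345,0,0,0]'; python3 -c "
from h import *
go(.636,.302,.16,0.2)"
```

```text
time: 7.68
tool_pos: [0.437, 0.3761, 0.205]
tool_rot: [0.527, 0.476, -0.519, 0.476]
wrist_force: [0.9, 0.6, 1.0]
grip_width: 0.0851
at [0.437  0.3761 0.205 ] yaw -5.4 | t=7.7 | shares [0.0925 0.4094 0.111 ] turn -0.1236 rows 5.2
```

```bash
python3 -m jog '[1,0.09,0.41,0.11,-0.12, 1,0.09,0.41,0.11,-0.12, 1,0.09,0.41,0.11,-0.12, 1,0.09,0.41,0.11,-0.12, 1,0.09,0.41,0.11,-0.12, 1,0.09,0.41,0.11,-0.12, 1,0.09,0.41,0.11,-0.12, 1,0.09,0.41,0.11,-0.12]'
cat > look.py <<'E'
import sys
from h import *
n,z=sys.argv[1],float(sys.argv[2])
s=Shot("wrist")
for m in r.cut_out(n,"wrist")[:1]:
    k=m["pixels"]&s.ok; kk=k&(abs(s.P[...,2]-z)<.006)
    (x,y),wh,a=s.rect(kk,z); print(round(m["confidence"],2),m["box"],x,y,wh,a)
    if len(sys.argv)>3: go(x/1000,y/1000,float(sys.argv[3]),(a+45)%90-45 if abs((yaw_jaw(r.get_obs())+90)%180-90)<45 else a)
if len(sys.argv)>4: s.save(sys.argv[4])
E
python3 look.py tub_a_mid .036 .012
```

```text
time: 8.35
tool_pos: [0.6339, 0.3006, 0.1512]
tool_rot: [-0.499, -0.501, 0.501, -0.499]
wrist_force: [-0.6, 0.0, 0.2]
grip_width: 0.0856
```

```bash
python3 look.py tub_a_mid .036 .012 w4.png;python3 look.py tub_b_mid .036 .012
```

```text
0.97 [227.1, 147.2, 293.9, 214.5] 637.0426025390625 304.573486328125 (59.102813720703125, 58.6058464050293) 0.08991340547800064
at [0.6334 0.3021 0.1544] yaw 0.1 | t=8.6 | shares [ 0.2849  0.007  -0.0047] turn 0.001 rows 3.4
```

View pics/w4.png

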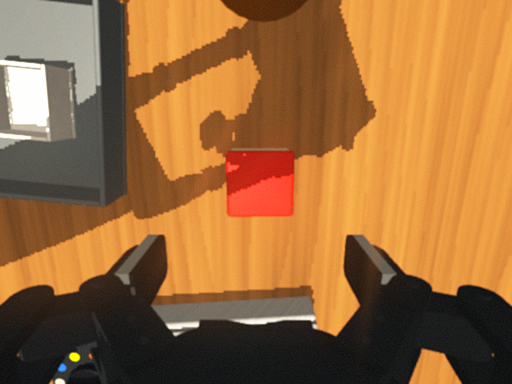

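The red tub at (260,183) is clear and the empty tub is flat in the crate at the left edge. Grasping the red one.

```bash
python3 -m jog '[1,0.08,0.007,-0.005,0, 1,0.16,0.007,-0.005,0, 1,0.24,0.007,-0.005,0, 1,0.281,0.007,-0.005,0, 1,0.281,0.007,-0.005,0, -1,0.281,0.007,-0.005,0, -1,0.281,0.007,-0.005,0, -1,0.281,0.007,-0.005,0, -1,0.281,0.007,-0.005,0, -1,0.281,0.007,-0.005,0, -1,0.281,0.007,-0.005,0]' 40;  python3 -m jog '[-1,-0.08,0,0,0, -1,-0.16,0,0,0, -1,-0.24,0,0,0, -1,-0.3,0,0,0, -1,-0.3,0,0,0]'
python3 - <<'E'
from h import *
a=np.radians(4);c=np.array([.5648,.0191]);R=np.array([[np.cos(a),-np.sin(a)],[np.sin(a),np.cos(a)]])
f=lambda x,y:(c+R@np.array([x+.04,y])).round(4)
for n,p in dict(plate=(0,0),sel=(-.137,.082),timer=(-.137,0),start=(-.137,-.082),left=(0,.06),right=(0,-.06)).items(): print(n,f(*p))
go(*f(0,.055),.17,4)
E
```

```text
time: 9.57
tool_pos: [0.6397, 0.3043, 0.0166]
tool_rot: [0.502, 0.499, -0.498, 0.501]
wrist_force: [0.1, -0.1, 7.9]
grip_width: 0.0593
time: 9.98
tool_pos: [0.6407, 0.3044, 0.1744]
tool_rot: [0.505, 0.498, -0.495, 0.502]
wrist_force: [1.1, 1.0, 0.6]
grip_width: 0.0592
plate [0.6047 0.0219]
sel [0.4623 0.0941]
timer [0.468  0.0123]
start [ 0.4738 -0.0695]
left [0.6005 0.0817]
right [ 0.6089 -0.038 ]
at [0.6407 0.3044 0.1744] yaw 0.0 | t=10.0 | shares [ 0.0047 -0.0799  0.4553] turn -0.0884 rows 5.5
```

```bash
python3 -m jog '[-1,0,-0.08,0.45,-0.09, -1,0,-0.08,0.45,-0.09, -1,0,-0.08,0.45,-0.09, -1,0,-0.08,0.45,-0.09, -1,0,-0.08,0.45,-0.09, -1,0,-0.08,0.45,-0.09, -1,0,-0.08,0.45,-0.09, -1,0,-0.08,0.45,-0.09]'; python3 -c "
from h import *
go(.6005,.0817,.0575,4)"
```

```text
time: 10.65
tool_pos: [0.598, 0.0771, 0.1629]
tool_rot: [0.483, 0.517, -0.482, 0.517]
wrist_force: [0.7, 0.4, -1.8]
grip_width: 0.0592
at [0.598  0.0771 0.1629] yaw 3.9 | t=10.7 | shares [ 0.2108  0.0054 -0.0087] turn -0.0016 rows 2.5
```

```bash
python3 -m jog '[-1,0.07,0,-0.005,0, -1,0.14,0,-0.005,0, -1,0.17,0,-0.005,0, -1,0.17,0,-0.005,0, -1,0.17,0,-0.005,0, -1,0.17,0,-0.005,0]'; python3 -c "
from h import *
go(.6005,.0817,.0575,4)"
```

```text
time: 11.15
tool_pos: [0.5989, 0.0818, 0.0795]
tool_rot: [0.482, 0.517, -0.481, 0.518]
wrist_force: [-1.0, 0.2, -1.6]
grip_width: 0.0592
at [0.5989 0.0818 0.0795] yaw 4.1 | t=11.2 | shares [0.044  0.0031 0.0004] turn 0.0031 rows 0.5
```

```bash
python3 -m jog '[-1,0.025,0,0,0, -1,0.043,0,0,0, -1,0.043,0,0,0, -1,0.043,0,0,0, 0.75,0.043,0,0,0, 0.75,0.043,0,0,0, 0.75,0.043,0,0,0, 0.75,0.043,0,0,0]'; python3 -m jog '[0.75,-0.06,0,0,0, 0.75,-0.14,0,0,0, 1,-0.22,0,0,0, 1,-0.3,0,0,0, 1,-0.3,0,0,0]'; python3 -c "
from h import *
go(.56,-.405,.2,0)"
```

```text
time: 11.82
tool_pos: [0.5978, 0.0807, 0.0561]
tool_rot: [0.482, 0.517, -0.482, 0.517]
wrist_force: [0.1, -0.1, 0.5]
grip_width: 0.0743
time: 12.23
tool_pos: [0.6005, 0.081, 0.2172]
tool_rot: [0.486, 0.514, -0.478, 0.521]
wrist_force: [1.6, 0.2, 0.9]
grip_width: 0.0853
at [0.6005 0.081  0.2172] yaw 4.1 | t=12.2 | shares [ 0.032  -0.1503  0.9638] turn 0.0905 rows 11.7
```

```bash
python3 - <<'E'
from h import *
s=Shot("top")
for n in("wine","shaker","jam"):
    for m in r.cut_out(n,"top")[:1]:
        P=s.P[m["pixels"]&s.ok]; print(n,m["confidence"],P.min(0).round(3),P.max(0).round(3),np.median(P,0).round(3))
E
python3 -m jog '[1,0.03,-0.13,0.95,0.09, 1,0.03,-0.13,0.95,0.09, 1,0.03,-0.13,0.95,0.09, 1,0.03,-0.13,0.95,0.09, 1,0.03,-0.13,0.95,0.09, 1,0.03,-0.13,0.95,0.09]'
```

```text
wine 0.74 [ 0.679 -0.364  0.01 ] [ 0.75  -0.298  0.238] [ 0.702 -0.323  0.152]
shaker 0.72 [ 0.447 -0.014  0.034] [0.489 0.012 0.088] [0.467 0.001 0.077]
jam 0.59 [ 0.415 -0.453 -0.003] [ 0.466 -0.387  0.079] [ 0.441 -0.408  0.067]
time: 12.93
tool_pos: [0.5804, -0.1702, 0.1955]
tool_rot: [0.499, 0.501, -0.5, 0.499]
wrist_force: [0.9, -0.3, 0.3]
grip_width: 0.0852
```

```bash
python3 -c "
from h import *
go(.54,-.40,.2,0)"
```

```text
at [ 0.5804 -0.1702  0.1955] yaw 0.0 | t=12.9 | shares [-0.0093 -0.0811  0.4596] turn 0.0008 rows 5.6
```

```bash
python3 -m jog '[1,-0.01,-0.08,0,0, 1,-0.01,-0.08,0.1,0, 1,-0.01,-0.08,0.18,0, 1,-0.01,-0.08,0.26,0, 1,-0.01,-0.08,0.34,0, 1,-0.01,-0.08,0.42,0, 1,-0.01,-0.08,0.46,0, 1,-0.01,-0.08,0.46,0, 1,-0.01,-0.08,0.46,0, 1,-0.01,-0.08,0.46,0]'; python3 look.py tub_b_mid .036 .014 w5.png
```

```text
time: 13.77
tool_pos: [0.5415, -0.3977, 0.2013]
tool_rot: [0.5, 0.501, -0.5, 0.499]
wrist_force: [0.1, 0.8, 0.2]
grip_width: 0.0854
```

View pics/w5.png

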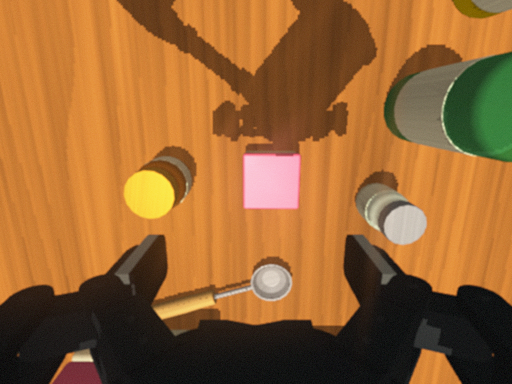

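The pink tub is at (271,181) with the jam at (155,190) and the shaker at (395,215), both clear of the jaws, which close along the image columns. The network missed it, so I'll retry.

```bash
python3 look.py tub_b_mid .036 .014
python3 - <<'E'
from h import *
s=Shot("wrist"); h=s.im.astype(int); k=np.zeros((384,512),bool); k[140:220,225:320]=True
k&=(h[...,2]-h[...,1]>20)&(h[...,0]>180)&(abs(s.P[...,2]-.036)<.006)
print(k.sum(),s.rect(k,.036)); (x,y),_,_=s.rect(k,.036); go(x/1e3,y/1e3,.014,0)
E
```

```text
0.4 [242.2, 151.8, 300.9, 209.4] 557.7646484375 -403.7337951660156 (58.755210876464844, 57.91282653808594) 0.10611972957849503
at [ 0.5422 -0.3972  0.2034] yaw 0.1 | t=14.0 | shares [0.3789 0.0311 0.0131] turn 0.0004 rows 4.6
696 ((557.2103881835938, -404.576904296875), (57.212711334228516, 56.48328399658203), 89.49407196044922)
at [ 0.5422 -0.3974  0.2036] yaw 0.1 | t=14.0 | shares [0.3792 0.0299 0.0145] turn 0.0027 rows 4.6
```

```bash
python3 -m jog '[1,0,0.031,0.013,0, 1,0.08,0.031,0.013,0, 1,0.16,0.031,0.013,0, 1,0.24,0.031,0.013,0, 1,0.32,0.031,0.013,0, 1,0.377,0.031,0.013,0, 1,0.377,0.031,0.013,0, -1,0.377,0.031,0.013,0, -1,0.377,0.031,0.013,0, -1,0.377,0.031,0.013,0, -1,0.377,0.031,0.013,0, -1,0.377,0.031,0.013,0]' 40;  python3 -m jog '[-1,0,0,0,0, -1,-0.08,0,0,0, -1,-0.16,0,0,0, -1,-0.24,0,0,0, -1,-0.32,0,0,0, -1,-0.36,-0.04,0,0, -1,-0.36,-0.04,0,0]'; python3 -c "
from h import *
go(.6089,-.038,.18,4)"
```

```text
time: 15.02
tool_pos: [0.559, -0.4063, 0.0189]
tool_rot: [0.5, 0.498, -0.5, 0.502]
wrist_force: [0.2, 1.4, 6.3]
grip_width: 0.0593
time: 15.6
tool_pos: [0.5372, -0.407, 0.2048]
tool_rot: [0.5, 0.495, -0.5, 0.504]
wrist_force: [-0.7, 0.4, -0.3]
grip_width: 0.0595
at [ 0.5372 -0.407   0.2048] yaw -0.0 | t=15.6 | shares [ 0.0439  0.1425 -0.7385] turn -0.0897 rows 9.0
```

```bash
python3 -m jog '[-1,0,0,-0.08,0, -1,0,0,-0.16,0, -1,0,0,-0.24,0, -1,0,0,-0.32,0, -1,0,0.02,-0.40,0, -1,0,0.05,-0.48,-0.05, -1,0,0.08,-0.55,-0.09, -1,0,0.14,-0.62,-0.09, -1,0,0.143,-0.69,-0.09, -1,0,0.143,-0.738,-0.09, -1,0,0.143,-0.738,-0.09, -1,0,0.143,-0.738,-0.09]'; python3 -c "
from h import *
go(.6089,-.038,.08,4)"
```

```text
time: 16.6
tool_pos: [0.6085, -0.0345, 0.1938]
tool_rot: [0.481, 0.518, -0.481, 0.518]
wrist_force: [-0.1, -0.6, -2.2]
grip_width: 0.0591
at [ 0.6085 -0.0345  0.1938] yaw 4.2 | t=16.6 | shares [0.2276 0.0005 0.0071] turn 0.0053 rows 2.7
```

```bash
python3 -m jog '[-1,0.08,0,0,0, -1,0.16,0,0,0, -1,0.225,0,0,0, -1,0.225,0,0,0, -1,0.225,0,0,0, -1,0.225,0,0,0]'; python3 -c "
from h import *
go(.6089,-.038,.0595,4)"
```

```text
time: 17.1
tool_pos: [0.6095, -0.0371, 0.0846]
tool_rot: [0.483, 0.516, -0.482, 0.518]
wrist_force: [0.6, -0.6, -1.6]
grip_width: 0.0591
at [ 0.6095 -0.0371  0.0846] yaw 4.0 | t=17.1 | shares [ 0.0503 -0.0016  0.0017] turn 0.0002 rows 0.6
```

```bash
python3 -m jog '[-1,0.025,0,0,0, -1,0.049,0,0,0, -1,0.049,0,0,0, -1,0.049,0,0,0, 0.75,0.049,0,0,0, 0.75,0.049,0,0,0, 0.75,0.049,0,0,0, 0.75,0.049,0,0,0]'; python3 -m jog '[0.75,-0.06,0,0,0, 0.75,-0.14,0,0,0, 0.2,-0.22,0,0,0, 0.2,-0.3,0,0,0, 0.2,-0.3,0,0,0, 0.2,-0.3,0,0,0]'; python3 -c "
from h import *
s=Shot('scene');s.save('s2.png',(190,120,370,240),4)
go(.4623,.0941,.2,94)"
```

```text
time: 17.77
tool_pos: [0.6086, -0.036, 0.0578]
tool_rot: [0.482, 0.518, -0.482, 0.517]
wrist_force: [0.2, -0.3, -0.3]
grip_width: 0.0749
time: 18.27
tool_pos: [0.61, -0.0362, 0.2122]
tool_rot: [0.483, 0.515, -0.48, 0.52]
wrist_force: [-0.4, -0.3, -0.5]
grip_width: 0.051
at [ 0.6091 -0.0361  0.209 ] yaw 4.1 | t=18.3 | shares [ 0.0172 -0.2743 -0.2805] turn -1.9982 rows 12.6
```

View pics/s2.png

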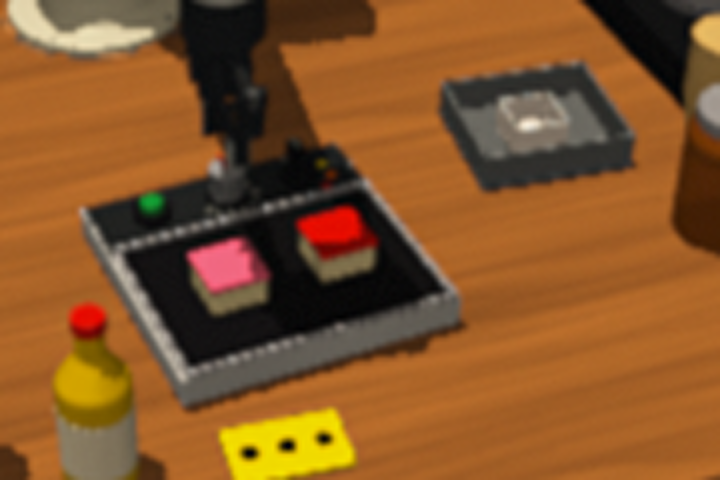

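Both tubs stand on the plate at (230,275) and (338,243), the empty tub is in the crate at (533,118), and the card shows three dots. Next is the selector.

```bash
python3 -m jog '[0.2,0.01,-0.27,-0.28,-1, 0.2,0.01,-0.27,-0.28,-1, 0.2,0.01,-0.27,-0.28,-1, 0.2,0.01,-0.27,-0.28,-1, 0.2,0.01,-0.27,-0.28,-1, 0.2,0.01,-0.27,-0.28,-1, 0.2,0.01,-0.27,-0.28,-1, 0.2,0.01,-0.27,-0.28,-1]';python3 -m jog '[0.2,0,0,0,-1, 0.2,0,0,0,-1, 0.2,0,0,0,-1, 0.2,0,0,0,-1, 0.2,0,0,0,-1, 0.2,0,0,0,-1, 0.2,0,0,0,-1, 0.2,0,0,0,-1, 0.2,0,0,0,-1]'
python3 - <<'E'
from h import *
s=Shot("wrist"); s.save("w6.png")
for m in r.cut_out("selector_grip","wrist")[:1]:
    k=m["pixels"]&s.ok; kk=k&(abs(s.P[...,2]-.078)<.006); print(m["confidence"],s.rect(kk,.078))
go(.4623,.0941,.06,94)
print(r.get_obs()["qpos"].round(2))
E
```

```text
time: 18.98
tool_pos: [0.4629, 0.0944, 0.2007]
tool_rot: [0.246, 0.664, -0.247, 0.662]
wrist_force: [-0.1, 0.5, -0.3]
grip_width: 0.0514
time: 19.73
tool_pos: [0.4638, 0.0937, 0.2014]
tool_rot: [-0.024, 0.708, 0.024, 0.706]
wrist_force: [0.2, -0.8, -0.1]
grip_width: 0.0514
0.77 ((458.6058349609375, 92.45577239990234), (42.20881652832031, 13.601045608520508), 4.231939792633057)
at [0.4639 0.0938 0.2019] yaw 93.9 | t=19.8 | shares [ 0.2838  0.0008 -0.0027] turn -0.0013 rows 3.4
[ 0.13 -0.26  1.62  0.    1.77 -1.51]
```

View pics/w6.png

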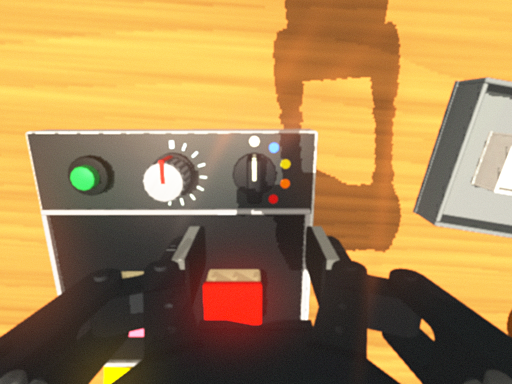

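The selector at (254,174) points at the grey dot and sits between the fingers. Descending and gripping.

```bash
python3 -m jog '[0.2,0.08,0,-0.004,0, 0.2,0.16,0,-0.004,0, 0.2,0.24,0,-0.004,0, 0.2,0.28,0,-0.004,0, 0.2,0.282,0,-0.004,0, 0.2,0.282,0,-0.004,0, -1,0.282,0,-0.004,0, -1,0.282,0,-0.004,0, -1,0.282,0,-0.004,0, -1,0.282,0,-0.004,0, -1,0.282,0,-0.004,0, -1,0.282,0,-0.004,0]' 40; python3 -c "
from h import *
print(r.get_obs()['moment'])
go(.4623,.0941,.06,94-108)"
```

```text
time: 20.83
tool_pos: [0.4635, 0.093, 0.0644]
tool_rot: [-0.025, 0.705, 0.024, 0.708]
wrist_force: [-0.0, -3.7, 5.6]
grip_width: 0.0134
[-0.6859132   0.10184659  0.04352297]
at [0.4635 0.093  0.0644] yaw 94.0 | t=20.8 | shares [ 0.0089  0.0025 -0.0024] turn -1.5993 rows 10.1
```

```bash
python3 -m jog '[-1,0,0,0,0.12, -1,0,0,0,0.24, -1,0,0,0,0.36, -1,0,0,0,0.48, -1,0,0,0,0.6, -1,0,0,0,0.72, -1,0,0,0,0.84, -1,0,0,0,0.96, -1,0,0,0,1, -1,0,0,0,1]'; python3 -m jog '[-1,0,0,0,0.12, -1,0,0,0,0.24, -1,0,0,0,0.36, -1,0,0,0,0.48, -1,0,0,0,0.6, -1,0,0,0,0.72, -1,0,0,0,0.84, -1,0,0,0,0.96, -1,0,0,0,1, -1,0,0,0,1]'; python3 -m jog '[-1,0,0,0,0.12, -1,0,0,0,0.24, -1,0,0,0,0.36, -1,0,0,0,0.4, -1,0,0,0,0.4, -1,0,0,0,0.4]'; python3 -c "
from h import *
print(r.get_obs()['moment'])
go(.4623,.0941,.06,94-108)"
```

```text
time: 21.67
tool_pos: [0.4631, 0.0913, 0.0644]
tool_rot: [0.247, 0.66, -0.25, 0.664]
wrist_force: [-3.6, -11.5, 8.4]
grip_width: 0.0131
time: 22.5
tool_pos: [0.4616, 0.0905, 0.0644]
tool_rot: [0.481, 0.515, -0.485, 0.518]
wrist_force: [-11.3, -14.5, 13.0]
grip_width: 0.0135
time: 23.0
tool_pos: [0.4609, 0.0905, 0.0644]
tool_rot: [-0.555, -0.434, 0.56, -0.437]
wrist_force: [-13.9, -13.8, 15.0]
grip_width: 0.013
[-2.46089237  2.26912181 -0.00971626]
at [0.4609 0.0905 0.0644] yaw -14.0 | t=23.0 | shares [ 0.0087  0.001  -0.0078] turn -0.0009 rows 0.1
```

```bash
python3 -m jog '[0,0,0,0,0, 0.2,0,0,0,0, 0.2,0,0,0,0, 0.2,0,0,0,0, 0.2,-0.08,0,0,0, 0.2,-0.16,0,0,0, 0.2,-0.24,0,0,0, 0.2,-0.28,0,0,0, 0.2,-0.28,0,0,0, 0.2,-0.28,0,0,0]'
python3 - <<'E'
from h import *
s=Shot("wrist"); s.save("w7.png")
for m in r.cut_out("selector_grip","wrist")[:1]:
    k=m["pixels"]&s.ok; kk=k&(abs(s.P[...,2]-.078)<.006); print(m["confidence"],s.rect(kk,.078))
go(.468,.0123,.2,49)
E
```

```text
time: 23.83
tool_pos: [0.4627, 0.0942, 0.2032]
tool_rot: [0.558, 0.435, -0.556, 0.436]
wrist_force: [0.6, -0.6, -1.1]
grip_width: 0.0509
0.72 ((461.58294677734375, 93.78843688964844), (41.96089172363281, 12.837743759155273), 75.67276000976562)
at [0.4616 0.094  0.2001] yaw -13.9 | t=23.9 | shares [0.0002 0.0517 0.1554] turn -1.398 rows 8.8
```

View pics/w7.png

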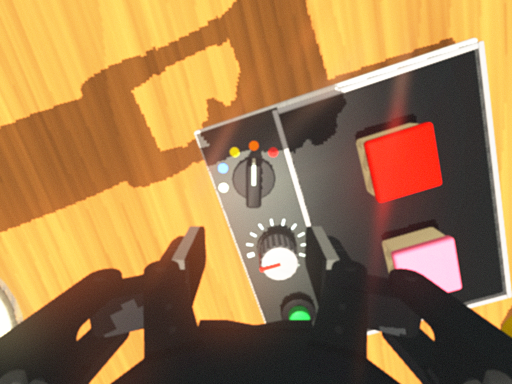

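The selector's pointer at (254,175) is on the orange dot at (253,146), and the bar angle of 75.7° matches the expected 76°. Next is the timer: 3 clicks is 72°.

```bash
python3 -m jog '[0.2,0,0.052,0.155,-1, 0.2,0,0.052,0.155,-1, 0.2,0,0.052,0.155,-1, 0.2,0,0.052,0.155,-1, 0.2,0,0.052,0.155,-1, 0.2,0,0.052,0.155,-1, 0.2,0,0.052,0.155,-1, 0.2,0,0.052,0.155,-1]';python3 -m jog '[0.2,0,0,0,-0.4, 0.2,0,0,0,-0.4, 0.2,0,0,0,-0.4, 0.2,0,0,0,-0.4, 0.2,0,0,0,-0.4]'
python3 - <<'E'
from h import *
s=Shot("wrist"); s.save("w8.png")
for m in r.cut_out("timer_grip","wrist")[:1]:
    k=m["pixels"]&s.ok; kk=k&(abs(s.P[...,2]-.078)<.004); print(m["confidence"],m["box"],s.rect(kk,.078))
k=(abs(s.P[...,2]-.078)<.004)&(np.hypot(s.P[...,0]-.468,s.P[...,1]-.0123)<.03)&s.ok; print(k.sum(),s.rect(k,.078), s.P[k].mean(0))
go(.468,.0123,.057,49)
E
```

```text
time: 24.6
tool_pos: [0.4678, 0.0124, 0.1993]
tool_rot: [0.346, 0.617, -0.348, 0.615]
wrist_force: [0.4, -0.2, -0.8]
grip_width: 0.051
time: 25.02
tool_pos: [0.4682, 0.0125, 0.2005]
tool_rot: [0.248, 0.663, -0.249, 0.661]
wrist_force: [-0.4, -0.3, -0.3]
grip_width: 0.0513
0.67 [230.2, 156.1, 279.1, 205.1] ((465.637451171875, 12.028545379638672), (36.078495025634766, 36.487247467041016), 69.62647247314453)
1248 ((465.5223388671875, 11.663553237915039), (36.420570373535156, 36.568721771240234), 65.23667907714844) [0.4654234  0.01147356 0.07689728]
at [0.4684 0.0124 0.2009] yaw 48.9 | t=25.1 | shares [ 2.879e-01 -4.000e-04 -1.000e-04] turn -0.002 rows 3.5
```

```bash
python3 -m jog '[0.2,0.08,-0.002,-0.002,0, 0.2,0.16,-0.002,-0.002,0, 0.2,0.24,-0.002,-0.002,0, 0.2,0.288,-0.002,-0.002,0, 0.2,0.288,-0.002,-0.002,0, 0.2,0.288,-0.002,-0.002,0, -1,0.288,-0.002,-0.002,0, -1,0.288,-0.002,-0.002,0, -1,0.288,-0.002,-0.002,0, -1,0.288,-0.002,-0.002,0, -1,0.288,-0.002,-0.002,0, -1,0.288,-0.002,-0.002,0]' 40; python3 -c "
from h import *
print(r.get_obs()['moment'])
go(.467,.0123,.06,49-72)"
```

```text
time: 26.12
tool_pos: [0.4674, 0.0107, 0.0607]
tool_rot: [0.247, 0.662, -0.249, 0.663]
wrist_force: [-7.6, -5.9, 3.3]
grip_width: 0.0346
[-0.77417818  1.17335302 -0.04192677]
at [0.4674 0.0107 0.0607] yaw 49.0 | t=26.1 | shares [ 0.0015  0.0019 -0.0026] turn 1.5998 rows 10.1
```

```bash
python3 -m jog '[-1,0,0,0,0.12, -1,0,0,0,0.24, -1,0,0,0,0.36, -1,0,0,0,0.48, -1,0,0,0,0.6, -1,0,0,0,0.72, -1,0,0,0,0.84, -1,0,0,0,0.96, -1,0,0,0,1, -1,0,0,0,1]'; python3 -m jog '[-1,0,0,0,0.12, -1,0,0,0,0.24, -1,0,0,0,0.36, -1,0,0,0,0.48, -1,0,0,0,0.6, -1,0,0,0,0.6, -1,0,0,0,0.6]'; python3 -c "
from h import *
print(r.get_obs()['moment'])
go(.467,.0123,.06,49-72)"; python3 -m jog '[0,0,0,0,0, 0.2,0,0,0,0, 0.2,0,0,0,0, 0.2,0,0,0,0, 0.2,-0.08,0,0,0, 0.2,-0.16,0,0,0, 0.2,-0.24,0,0,0, 0.2,-0.28,0,0,0, 0.2,-0.28,0,0,0, 0.2,-0.28,0,0,0]'
python3 - <<'E'
from h import *
s=Shot("wrist"); s.save("w9.png",(130,60,400,330),2.2)
h=s.im.astype(int); k=(abs(s.P[...,2]-.078)<.006)&(np.hypot(s.P[...,0]-.467,s.P[...,1]-.0123)<.022)
red=k&(h[...,0]-h[...,1]>60); p=s.P[red]; c=s.P[k].mean(0); d=p.mean(0)-c
print(red.sum(),"line angle rel -x warmer, cw deg", -((np.degrees(np.arctan2(d[1],d[0]))-184+180)%360-180))
E
```

```text
time: 26.95
tool_pos: [0.4672, 0.0106, 0.0607]
tool_rot: [0.482, 0.516, -0.484, 0.518]
wrist_force: [-8.5, -5.6, 3.7]
grip_width: 0.0349
time: 27.53
tool_pos: [0.467, 0.0106, 0.0607]
tool_rot: [-0.589, -0.389, 0.59, -0.391]
wrist_force: [-9.1, -6.1, 4.8]
grip_width: 0.0347
[-1.05048168  1.37356184 -0.01340774]
at [0.467  0.0106 0.0607] yaw -23.0 | t=27.5 | shares [ 0.0014 -0.0014 -0.0031] turn -0.0008 rows 0.0
time: 28.37
tool_pos: [0.4681, 0.0124, 0.1997]
tool_rot: [0.591, 0.39, -0.588, 0.392]
wrist_force: [-0.3, 1.2, 0.2]
grip_width: 0.0513
72 line angle rel -x warmer, cw deg 66.05712657133384
```

View pics/w9.png

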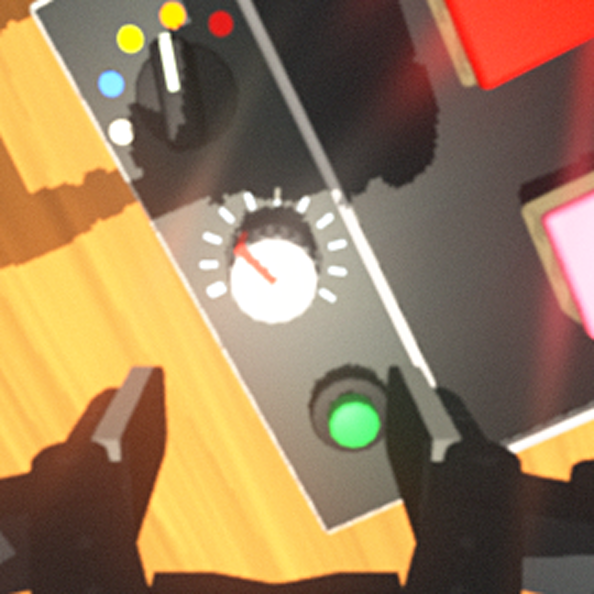

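In the picture the red line runs from (275,280) to (238,245), about 72.8° clockwise of the zero direction, which is 3 clicks. My rough script estimate of 66° also rounds to 3. The selector is still on orange and the green button is at (353,425). I'll locate the button and measure its height.

Run:
```python
from h import *
s=Shot("wrist"); h=s.im.astype(int)
k=(h[...,1]-h[...,0]>60)&(h[...,1]-h[...,2]>40)&(np.hypot(s.P[...,0]-.474,s.P[...,1]+.07)<.03)
P=s.P[k]; print(k.sum(),P.mean(0).round(4),np.percentile(P[:,2],[5,50,95]).round(4)); z=np.median(P[:,2]); print(s.rect(k,z))
q=(np.hypot(s.P[...,0]-.474,s.P[...,1]+.0695)<.02)&~k&s.ok; print(np.percentile(s.P[q][:,2],[5,25,50,75,95]).round(4))
go(.4738,-.0695,.12,4)
```

```text
415 [ 0.4723 -0.0706  0.0601] [0.0516 0.0608 0.062 ]
((472.2630615234375, -70.43141174316406), (22.76571273803711, 23.813440322875977), 20.72566032409668)
[0.0396 0.0481 0.0506 0.0514 0.0545]
at [0.4668 0.0124 0.1964] yaw -22.9 | t=28.5 | shares [0.1527 0.0769 0.1453] turn -0.5982 rows 3.8
```

```bash
python3 -m jog '[-1,0,0.077,0.145,0, -1,0,0.077,0.145,0, -1,0,0.077,0.145,0, -1,0.1,0.077,0.145,0, -1,0.152,0.077,0.145,0, -1,0.152,0.077,0.145,0, -1,0.152,0.077,0.145,0, -1,0.152,0.077,0.145,0, -1,0.152,0.077,0.145,0, -1,0.152,0.077,0.145,0]' ; python3 -c "
from h import *
s=Shot('wrist');s.save('w10.png')
go(.473,-.070,.075)"
```

```text
time: 29.3
tool_pos: [0.4756, -0.0695, 0.1244]
tool_rot: [0.59, 0.39, -0.588, 0.392]
wrist_force: [-0.2, -0.3, -0.3]
grip_width: 0.0001
at [ 0.4755 -0.0695  0.124 ] yaw -22.9 | t=29.4 | shares [ 0.098  -0.0046  0.0029] turn 0.0 rows 1.2
```

Before pressing, re-check that everything is set, using the top camera.

```bash
python3 - <<'E'
from h import *
for cam_ in("top","scene"):
    s=Shot(cam_)
    for n,z in [("tub_a_mid",.076),("empty_mid",.041)]:
        for m in r.cut_out(n,cam_)[:3]:
            kk=m["pixels"]&s.ok&(abs(s.P[...,2]-z)<.01)
            if kk.sum()>4: print(cam_,n,round(m["confidence"],2),m["box"],[np.round(a,1) for a in s.rect(kk,z)])
    if cam_=="top": s.save("t3.png",(110,130,380,280),2.8)
E
python3 -m jog '[-1,0.04,-0.004,0.003,0, -1,0.08,-0.004,0.003,0, -1,0.098,-0.004,0.003,0, -1,0.098,-0.004,0.003,0, -1,0.098,-0.004,0.003,0]'; python3 -c "
from h import *
go(.473,-.070,.062)"
```

```text
top tub_a_mid 0.81 [219.8, 191.7, 234.0, 209.0] [array([600.4,  75.4]), array([57.4, 53.6]), np.float64(6.1)]
top empty_mid 0.8 [131.4, 230.1, 148.7, 249.0] [array([450.8, 404.1]), array([62.1, 59.3]), np.float64(82.9)]
scene tub_a_mid 0.58 [265.6, 169.4, 283.7, 189.1] [array([600.7,  78.6]), array([64.8, 75.2]), np.float64(86.7)]
scene tub_a_mid 0.18 [238.3, 180.4, 253.2, 198.9] [array([613.4, -36.4]), array([76.4, 60.9]), np.float64(1.9)]
scene empty_mid 0.63 [260.3, 151.9, 268.3, 166.9] [array([462.3,  92.7]), array([29.3, 20.8]), np.float64(69.9)]
scene empty_mid 0.59 [322.2, 143.0, 336.4, 154.6] [array([455.5, 407.8]), array([69.8, 85.5]), np.float64(85.8)]
time: 30.07
tool_pos: [0.4718, -0.0701, 0.0727]
tool_rot: [-0.589, -0.391, 0.59, -0.39]
wrist_force: [0.7, -0.1, 1.4]
grip_width: -0.0001
at [ 0.4718 -0.0701  0.0727] yaw -22.9 | t=30.1 | shares [ 0.0215  0.0022 -0.0011] turn 0.0 rows 0.3
```

View pics/t3.png

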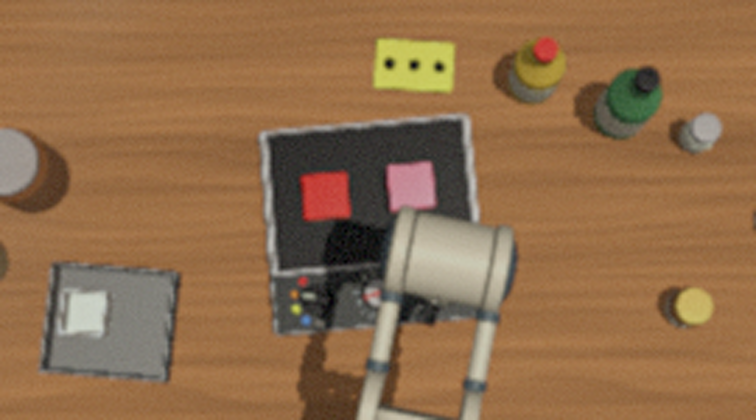

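The top view shows both tubs flat on the plate at (326,195) and (411,187). The empty tub was nudged about 30 mm but is still inside the crate at (84,313). Pressing the button.

```bash
python3 -m jog '[-1,0.008,0,0,0, -1,0.016,0,0,0, -1,0.022,0,0,0, -1,0.022,0,0,0, -1,0.022,0,0,0]'
```

```text
time: 30.48
tool_pos: [0.4731, -0.0703, 0.064]
tool_rot: [0.59, 0.39, -0.589, 0.392]
wrist_force: [-0.9, 0.2, 8.9]
grip_width: 0.0001
```

```bash
python3 -m jog '[-1,0.004,0,0,0, -1,0.004,0,0,0, -1,0.004,0,0,0, -1,0.004,0,0,0]'; python3 -m jog '[-1,-0.03,0,0,0, -1,-0.08,0,0,0, -1,-0.16,0,0,0, -1,-0.24,0,0,0, -1,-0.32,0,0,0, -1,-0.36,0,-0.08,0, -1,-0.36,0,-0.16,0, -1,-0.36,0,-0.16,0]'
python3 - <<'E'
from h import *
s=Shot("wrist"); s.save("w11.png",k=1.5)
h=s.im.astype(int); k=(h[...,1]-h[...,0]>60)&(h[...,1]-h[...,2]>40)&(np.hypot(s.P[...,0]-.474,s.P[...,1]+.07)<.03)
print(k.sum(),np.percentile(s.P[k][:,2],[5,50,95]).round(4))
E
```

```text
time: 30.82
tool_pos: [0.4732, -0.0704, 0.0638]
tool_rot: [0.59, 0.39, -0.588, 0.392]
wrist_force: [-6.6, 0.5, 18.8]
grip_width: -0.0
time: 31.48
tool_pos: [0.5053, 0.0085, 0.242]
tool_rot: [0.591, 0.392, -0.586, 0.392]
wrist_force: [0.8, -0.3, -1.2]
grip_width: -0.0001Traceback (most recent call last):
  File "<stdin>", line 4, in <module>
    return _quantile_unchecked(
        a, q, axis, out, overwrite_input, method, keepdims, weights)
    return _ureduce(a,
                    func=_quantile_ureduce_func,
    ...<5 lines>...
                    overwrite_input=overwrite_input,
                    method=method)
    r = func(a, **kwargs)
    result = _quantile(arr,
                       quantiles=q,
    ...<2 lines>...
                       out=out,
                       weights=wgt)
    slices_having_nans = np.isnan(arr[-1, ...])
                                  ~~~^^^^^^^^^
IndexError: index -1 is out of bounds for axis 0 with size 0
```

View pics/w11.png

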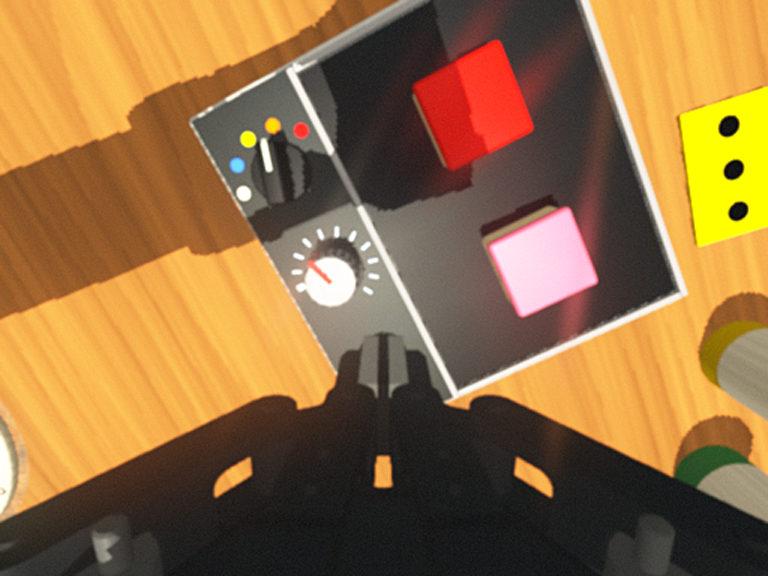

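The force rose to 19 N with no further travel, so the button bottomed out. The selector (267,155) is on orange and the timer line is unchanged. The button is hidden by the gripper, so I'll move aside for a last check.

```bash
python3 -m jog '[-1,-0.05,0,-0.08,0, -1,-0.05,0,-0.16,0, -1,-0.05,0,-0.24,0, -1,-0.05,0,-0.24,0, -1,-0.05,0,-0.24,0, -1,-0.05,0,-0.24,0]'
python3 - <<'E'
from h import *
a=np.radians(4);R=np.array([[np.cos(a),-np.sin(a)],[np.sin(a),np.cos(a)]])
s=Shot("wrist"); h=s.im.astype(int); k=(h[...,1]-h[...,0]>60)&(h[...,1]-h[...,2]>40)&(np.hypot(s.P[...,0]-.474,s.P[...,1]+.07)<.03)
print("button z",k.sum(),np.percentile(s.P[k][:,2],[50,95]).round(4) if k.any() else "")
for m in r.cut_out("tub_a_mid","wrist")[:3]:
    P=s.P[m["pixels"]&s.ok]; kk=m["pixels"]&s.ok&(abs(s.P[...,2]-.076)<.006)
    if kk.sum()>20:
        q=s.rect(kk,.076); A=np.c_[s.P[kk][:,:2],np.ones(kk.sum())]; c=np.linalg.lstsq(A,s.P[kk][:,2],rcond=None)[0]
        print("tub",m["confidence"],"plate frame",(R.T@(np.array(q[0])/1e3-[.6047,.0219])).round(3),"topz",np.median(s.P[kk][:,2]).round(4),"tilt",c[:2].round(3))
t=Shot("top"); h=t.im.astype(int); k=(h[...,1]-h[...,0]>50)&(np.hypot(t.P[...,0]-.474,t.P[...,1]+.073)<.03); print("top green",k.sum(),t.P[k][:,2].round(3)[:10])
for m in r.cut_out("empty_mid","top")[:1]: P=t.P[m["pixels"]&t.ok]; print(m["box"],P.min(0).round(3),P.max(0).round(3))
for m in r.cut_out("jam","top")[:1]: print("jam",np.median(t.P[m["pixels"]&t.ok],0).round(3))
t.save("t4.png",(110,130,380,280),2.8)
E
```

```text
time: 32.03
tool_pos: [0.5496, 0.1133, 0.264]
tool_rot: [-0.589, -0.391, 0.59, -0.391]
wrist_force: [0.5, -0.8, -0.4]
grip_width: -0.0
button z 159 [0.0609 0.0618]
tub 0.9 plate frame [-0.003  0.059] topz 0.0749 tilt [ 0.001 -0.007]
top green 32 [0.064 0.051 0.064 0.058 0.051 0.064 0.058 0.064 0.067 0.058]
[130.9, 231.6, 149.2, 249.1] [ 0.42   0.374 -0.003] [0.482 0.45  0.054]
jam [ 0.441 -0.407  0.068]
```

View pics/t4.png

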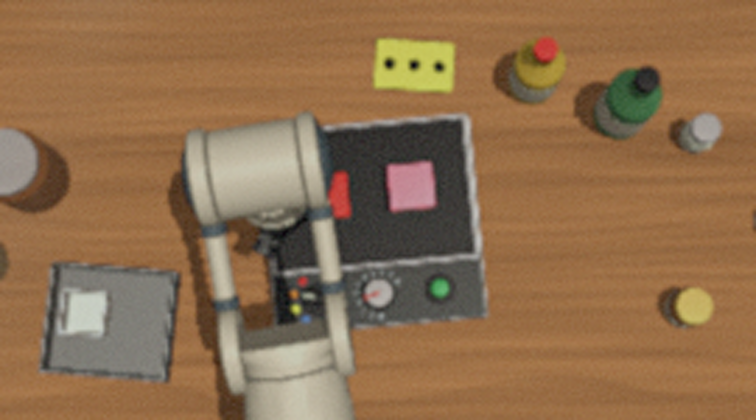

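The button is up again at (440,288) with its top at 62 mm, the timer line points left as it should for 72°, and both tubs and the empty one are in place. Handing in.

```bash
python3 -c "
from cell import r
print(r.sign_off())"
```

```text
the job is handed in; nothing more can be done
None
```

The job is done and handed in at about 32 s of the 210 s allowed; sign-off reported no verdict.

I moved the empty tub into the crate and stood the two lidded tubs present (one red, one pink) on the plate. Then I turned the selector from grey to orange, turned the timer three clicks for the yellow three-dot card, and pressed the start button once before withdrawing.

**Last checks that agreed**
- **Red tub:** it measured level, within 3 mm of where I meant to put it on the plate.
- **Selector:** it points at the orange dot, and the bar angle of 75.7° matches the expected 76°.
- **Button:** it bottomed out under 19 N and is up again.
- **Jam and gripper:** the jam had not moved, and the gripper is clear of everything.

**Checks that disagreed or were weaker**
- **Timer:** a rough script estimate gave 66° against the expected 72°. The camera pictures showed about 73°, and both readings round to three clicks.
- **Pink tub:** I confirmed it flat on the plate only in the pictures and from the height at release; the last measurement picked up only the red tub.
- **Empty tub:** it was nudged about 30 mm after I released it, but it stayed in the crate.
- **Cameras:** the top camera read 5–8 mm off the wrist camera in y, so I used the wrist camera for positions.

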